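# Unbar the shaft rack and take out the collared shaft

## Robot

A 6-joint arm with a two-finger parallel gripper is mounted at the origin on the work surface. World frame = base frame: x ahead of the robot, y to its left, z up, the work surface at z = 0. Lengths are in m, angles in rad, forces in N, time in s.
With the tool pointing down it reaches from about 0.275 to 1 m from the base axis. Payload 8.4 kg.
Tool frame: the origin (TCP) lies on the mounting face of the last link; the fingertips stand 173 mm ahead of it and the grasp point (between the pads) lies 155 mm ahead of it (grasp_offset is the distance from the TCP to the grasp point, in m); z points along the fingers, y is the direction in which the jaws open and shut (so a half turn about z gives the same grasp; the last joint's range is limited). The gripper opens to 85 mm and grips with 20 to 120 N. Pads are 22 mm wide; open, the fingers measure 114 mm over their backs; the gripper's body (76 mm by 85 mm) begins 54 mm behind the grasp point. The pads swing forward as they close: fully open they stand 13 mm farther back than shut.
Start: joints at [-1.125, 0.353, 1.633, -0, 1.155, -0.002], TCP at [0.271, -0.563, 0.405] pointing down, gripper open.
Joint ranges: [-2.63, 2.63], [-0.92, 2.1], [0.06, 2.66], [-1.3, 4.44], [0, 2.69], [-3.02, 3.02]. Speed limits (rad/s): [2.22, 2.22, 2.79, 3.14, 3.14, 3.14].

## Interface

Orientations are given as a unit quaternion [w, x, y, z].
In Python, from cell import state, get_image, calibration, sign_off, grasp_offset gives the robot as it stands.
- The arm moves only by the tool arm_command, never from a script. Its argument "deltas" is a list of rows, each an object with "translation": the shift along the world's x, y, z in cm, a list of three; "spin": the turn about the world's z in units of 5 degrees (1.0 is 5 degrees); "jaw": the closure, from 0 (fully open) to 1 (shut). In form: [{"translation": [dx, dy, dz], "spin": spin, "jaw": jaw}, ...]. A call has 1 to 20 rows; each row is the pose to reach, as a shift and turn from the pose commanded when the call began; what a row does not reach only later rows make up. A row lasts 1/12 s, in which the tool goes at most 41.7 mm and 7.16 degrees, less where a joint would pass 70% of its speed; a pose out of reach is approached as far as the arm can. A call with a gripper value outside its range is refused whole. The fingers move at their own pace and stop on an object; the grip force is fixed at half the most. Time passes only in rows, so rows that repeat a pose let the fingers close. It gives the time, the measured TCP pose, the force and the opening at its end, in the units of the state.
- state(): the state, without advancing time (a new reading comes with each control period).
- get_image(name): name is "scene" or "top" or "wrist"; returns the picture (400x640x3 uint8, blue, green, red); there is no depth.
- calibration(name): a dict with "camera_matrix" (3x3 intrinsics, pixels), "R" (3x3) and "t" (3): a world point X has camera coordinates R X + t; the wrist camera has in their place "mount" (4x4, takes a point from camera to tool coordinates, whose origin is the TCP and whose axes are the flange's). Camera axes: x right, y down, z forward; pixel columns grow to the right and rows downward; lengths in m; the calibration is good to about 2 mm. The wrist camera is an equidistant fisheye: a pixel r from the principal point sees the ray r / f radians off the axis. A picture is of the moment at which its call begins: read the wrist's pose just before it. calibration takes no time and is no camera call.
- sign_off(): hands the job in, once; it reports no verdict.
The state is a dict: "time": time; "joint_pos": joint angles; "joint_vel": joint speeds; "joint_torque": joint torques, N m; "tcp_pos": TCP position; "ee_rot": TCP orientation; "contact_force": force on the tool from outside, world axes, zero at the start; "moment": the same for the moment, N m; "width": finger opening in m.
Only numpy, scipy, OpenCV 4.12 (cv2) and the standard library are available. Lean on these libraries where they do the work, as an engineer would, in place of code of your own. Each camera call takes 0.05 s, during which the arm holds its last target.

## Task

Lift the retaining bar straight up out of its two open brackets on the shaft rack and lay it flat in the grey tray, grip upward. Then take the shaft with the thick collar out of the rack and lay it in the tray beside the bar, on the tray's floor. Set both down without dropping them, and leave the plain shaft lying in the rack.

Things in the scene. Friction and masses are not known exactly. Their poses are not given: they have to be found in the camera images.
- bar: Sizes in mm. Retaining bar, dark steel, 0.4 kg: flat strip 220 long (y), 24 wide (x), 8 thick; on its middle an upright grip block 14 thick (x), 50 long (y), from 8 to 43 above the origin. Origin: centre of the strip's underside, z up. Starts 65 above the bench, ends loose in two open-topped green brackets, 95 either side along y, slots 32 wide, tops 87 above the bench. Up 25 frees it.
- shaft: (mm) Collared shaft, bare steel, 0.5 kg: round rod 20 in diameter, 150 long (x), with a collar 34 in diameter, 60 long, round its middle. Origin: centre, on the axis; x along it. Lies across under the bar, about 40 to either side of its middle, axis 45 above the bench, in 16 deep notches of two wooden combs 86 apart (inside faces); the collar is free between them, 16 above the rack's base.
- plain: (mm) Plain shaft, bare steel: round rod 20 in diameter, 150 long (x), no collar. Origin: centre, on the axis. Lies in the rack's other place, 80 beside the collared shaft, axis 45 above the bench; stays there. The rack, fixed, centred under the bar's start, is 150 along the shafts by 220 along the bar; its green base is 12 thick, its combs' teeth reach 51 above the bench.
- tray: (mm) Open grey plastic tray, fixed on the bench: outside 198 (x) by 268 (y), 22 high, walls and floor 4 thick. Origin: centre of its underside, z up; its floor is 4 above the bench. Nothing is in it at the start.
Not all that is in view belongs to the job. Leave any purple or yellow look-alike of the bar alone.

How it is judged:
On the way, in this order (a step that is already met when the one before it is completed fails the run):
1. the bar is lifted clear of its brackets (its underside more than 100 mm above the bench) with the collared shaft still in its place (height (world z) of bar above 0.1 m and distance of shaft from where it was at the start of the episode below 0.03 m), for 0.1 s.
2. the bar lies flat in the tray, the collared shaft still in its place (x of bar in the frame of tray between -0.09 and 0.09 m and y of bar in the frame of tray between -0.06 and 0.06 m and z of bar in the frame of tray below 0.015 m and angle between bar's own z axis and vertical below 0.175 rad and linear speed of bar below 0.03 m/s and distance of shaft from where it was at the start of the episode below 0.03 m), for 0.2 s.
3. the collared shaft lies in the tray (x of shaft in the frame of tray between -0.095 and 0.095 m and y of shaft in the frame of tray between -0.13 and 0.13 m and z of shaft in the frame of tray below 0.026 m and angle between shaft's own x axis and vertical above 1.396 rad and linear speed of shaft below 0.03 m/s), for 0.2 s.
At the end, for the whole second after the job is handed in: The bar is at rest in the tray, upright within 10 degrees, underside under 15 mm above the bench; the collared shaft is at rest in the tray, level within 10 degrees, axis under 26 mm above the bench (not on the bar); the plain shaft is within 25 mm of its start (all of step 3 and x of bar in the frame of tray between -0.09 and 0.09 m and y of bar in the frame of tray between -0.06 and 0.06 m and z of bar in the frame of tray below 0.015 m and angle between bar's own z axis and vertical below 0.175 rad and linear speed of bar below 0.03 m/s and distance of plain from where it was at the start of the episode below 0.025 m); the robot touches nothing.
It fails at once if the plain shaft is moved more than 25 mm (distance of plain from where it was at the start of the episode above 0.025 m).
It fails at once if the bar is dropped (in free fall with its underside more than 35 mm above the bench at the tray) (height (world z) of bar above 0.035 m and horizontal distance between bar and tray below 0.15 m and contact force between bar and anything else below 0.02 N).
It fails at once if the collared shaft is dropped (in free fall with its axis more than 50 mm above the bench at the tray) (height (world z) of shaft above 0.05 m and horizontal distance between shaft and tray below 0.15 m and contact force between shaft and anything else below 0.02 N).
It also fails if it takes over 66 s, if anything falls off the work surface, if the arm or the gripper's body presses on something with over 40 N, if the wrist force passes 120 N, or if a joint passes its speed limit or range.

## Working session

There is one attempt and no reset: what is moved stays moved. The work goes in short steps, Python scripts to look and compute and a tool call to move; the robot and the scene stay as the last step left them, time stands still between calls to the robot, and variables do not carry over. Pictures are saved under pics/ and viewed, and the job is handed in when it is done.

Besides the shell and the picture viewer there is one more tool, called in YAML: its name, and indented under it one key for each argument. arm_command: Moves the arm, as the interface text tells. Its arguments: {"type":"object","properties":{"deltas":{"type":"array","items":{"type":"object","properties":{"translation":{"type":"array","items":{"type":"number"}},"spin":{"type":"number"},"jaw":{"type":"number"}}}}},"required":["deltas"]}

```bash
mkdir -p pics; ls; python3 - <<'E'
from cell import *
import cv2
s=state();print({k:s[k] for k in('time','tcp_pos','ee_rot','width','contact_force')})
for n in('scene','top'):
    cv2.imwrite(f'pics/{n}0.png',get_image(n)); c=calibration(n);print(n,c)
print(calibration('wrist'),grasp_offset)
E
```

```text
pics
{'time': 0.0, 'tcp_pos': array([ 0.27050467, -0.56317791,  0.40397579]), 'ee_rot': array([-6.52277341e-04,  9.75038193e-01,  2.22036201e-01, -1.48552195e-04]), 'width': 0.08555274854924673, 'contact_force': array([ 0.77020084, -0.22190372,  0.14273991])}
scene {'camera_matrix': array([[361.62544355,   0.        , 315.8744612 ],
       [  0.        , 361.62544355, 200.7650736 ],
       [  0.        ,   0.        ,   1.        ]]), 'R': array([[ 0.31572441,  0.94883697,  0.00514704],
       [ 0.70883684, -0.23225166, -0.66604016],
       [-0.63076812,  0.21393355, -0.74589812]]), 't': array([-0.2608529 , -0.23224349,  1.30066453])}
top {'camera_matrix': array([[508.56220444,   0.        , 316.06270198],
       [  0.        , 508.56220444, 193.30759577],
       [  0.        ,   0.        ,   1.        ]]), 'R': array([[-0.02377956, -0.99951393, -0.02016017],
       [-0.99585891,  0.02545297, -0.08727643],
       [ 0.08774714,  0.01800129, -0.99598012]]), 't': array([0.15733828, 0.46041348, 1.34756422])}
{'camera_matrix': array([[309.70691629,   0.        , 315.81445776],
       [  0.        , 309.70691629, 200.82285843],
       [  0.        ,   0.        ,   1.        ]]), 'mount': array([[ 7.10212380e-04, -9.62581878e-01, -2.70990082e-01,
         6.83123494e-02],
       [ 9.99998431e-01,  2.43893511e-04,  1.75446935e-03,
         3.69771927e-05],
       [-1.62272768e-03, -2.70990902e-01,  9.62580541e-01,
         3.08833310e-02],
       [ 0.00000000e+00,  0.00000000e+00,  0.00000000e+00,
         1.00000000e+00]])} 0.1547
```

View pics/scene0.png

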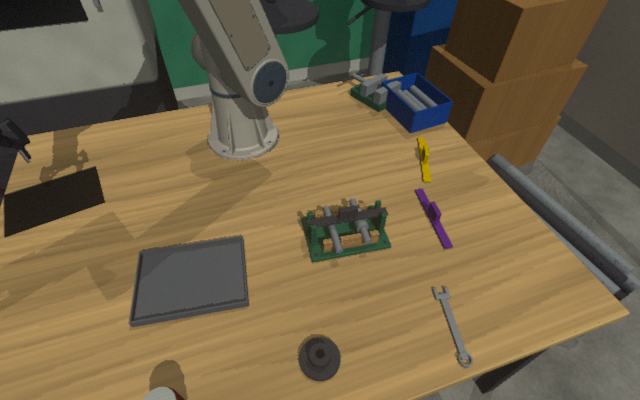

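View pics/top0.png

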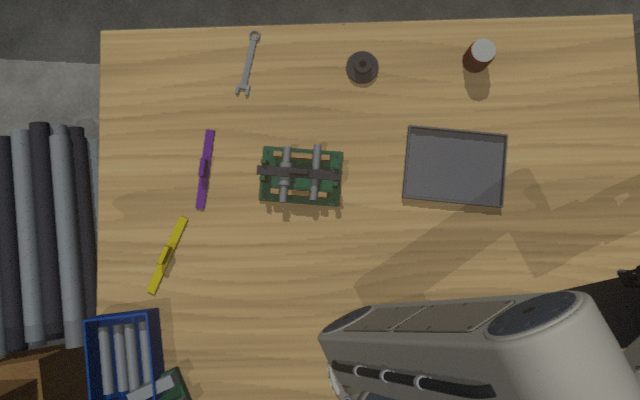

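```bash
python3 - <<'E'
import cv2,numpy as np
a=cv2.imread('pics/top0.png')[135:220,245:360];b=cv2.imread('pics/scene0.png')[190:265,290:405]
a=cv2.resize(a,(780,576),interpolation=cv2.INTER_CUBIC);b=cv2.resize(b,(780,508),interpolation=cv2.INTER_CUBIC)
cv2.imwrite('pics/ca.png',a);cv2.imwrite('pics/cb.png',b)
E
```

```text
(no output)
```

View pics/ca.png

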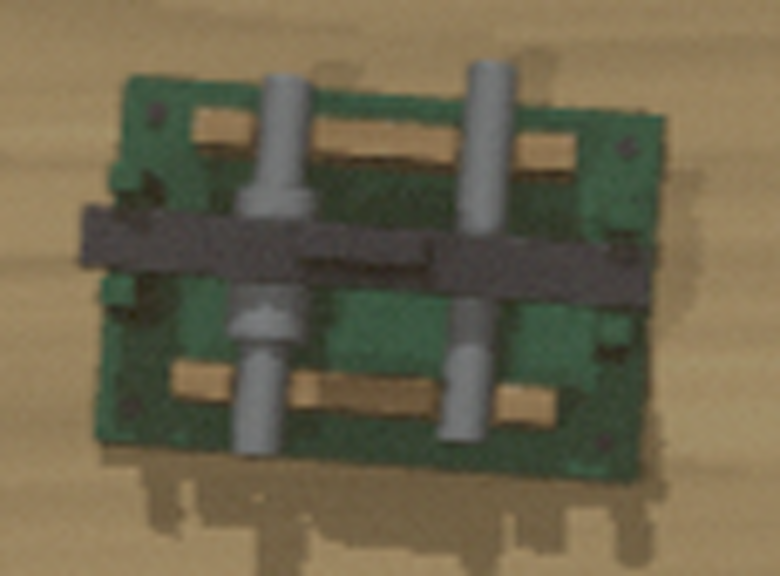

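View pics/cb.png

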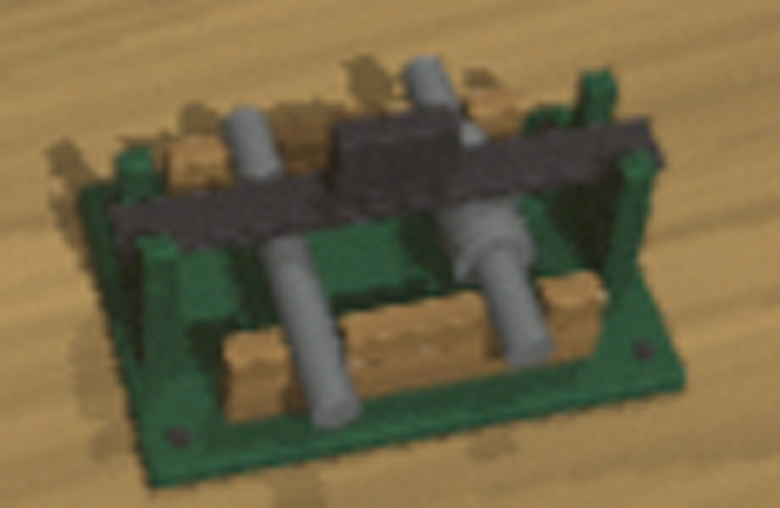

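```bash
cat > h.py <<'E'
import numpy as np,cv2
from cell import *
from scipy.spatial.transform import Rotation as Ro
def ray(n,p):
    c=calibration(n);d=np.linalg.inv(c['camera_matrix'])@[p[0],p[1],1];R=c['R']
    return -R.T@c['t'],R.T@d
def onz(n,p,z):
    o,d=ray(n,p);return o+d*(z-o[2])/d[2]
def wonz(p,z,s):
    c=calibration('wrist');K=c['camera_matrix'];M=c['mount']
    v=np.array([p[0]-K[0,2],p[1]-K[1,2]]);r=np.hypot(*v);th=r/K[0,0]
    d=np.r_[np.sin(th)*v/max(r,1e-9),np.cos(th)]
    q=s['ee_rot'];R=Ro.from_quat([q[1],q[2],q[3],q[0]]).as_matrix()
    o=R@M[:3,3]+s['tcp_pos'];d=R@M[:3,:3]@d
    return o+d*(z-o[2])/d[2]
def wpix(X,s):
    c=calibration('wrist');K=c['camera_matrix'];M=c['mount']
    q=s['ee_rot'];R=Ro.from_quat([q[1],q[2],q[3],q[0]]).as_matrix()
    v=M[:3,:3].T@(R.T@(np.array(X)-s['tcp_pos'])-M[:3,3])
    r=np.hypot(*v[:2]);th=np.arctan2(r,v[2]);return K[:2,2]+K[0,0]*th*v[:2]/r
E
python3 - <<'E'
from h import *
f=115/780;o=np.array([245,135])
P=lambda n,u,v,z:print(n,(onz('top',o+np.array([u,v])*f,z)*1000).round(1))
P('L',82,236,.073);P('R',650,275,.073)
P('Lc',84,207,.073);P('Lb',82,265,.073)
P('sh far',287,80,.055);P('sh near',257,450,.055)
P('pl far',493,65,.055);P('pl near',462,435,.055)
for n,u,v in(('b1',130,78),('b2',662,118),('b3',97,440),('b4',640,478)):P(n,u,v,.012)
a=cv2.imread('pics/top0.png');hsv=cv2.cvtColor(a,cv2.COLOR_BGR2HSV)
m=((hsv[...,1]<60)&(hsv[...,2]<130)).astype(np.uint8);m[:110]=0;m[225:]=0;m[:,:390]=0;m[:,520:]=0
cs=max(cv2.findContours(m,0,2)[0],key=cv2.contourArea);r=cv2.minAreaRect(cs);print(r)
b=cv2.boxPoints(r);print(b)
for p in b:print((onz('top',p,.022)*1000).round(1),(onz('top',p,.0)*1000).round(1))
E
```

```text
L [525.1 297.3  73. ]
R [504.3  79.6  73. ]
Lc [536.3 296.4  73. ]
Lb [513.9 297.5  73. ]
sh far [586.9 218.6  55. ]
sh near [442.3 233.   55. ]
pl far [590.6 138.   55. ]
pl near [446.1 153.4  55. ]
b1 [597.3 285.2  12. ]
b2 [575.2  71.1  12. ]
b3 [451.1 300.6  12. ]
b4 [430.4  83.9  12. ]
((455.25396728515625, 165.83372497558594), (101.54054260253906, 73.19261932373047), 5.440331935882568)
[[401.24274 197.4517 ]
 [408.18207 124.58878]
 [509.2652  134.21574]
 [502.32587 207.07867]]
[447.1 -82.1  22. ] [448.8 -85.4   0. ]
[ 644.9 -108.5   22. ] [ 649.8 -112.2    0. ]
[ 610.8 -379.2   22. ] [ 615.1 -387.3    0. ]
[ 414.6 -349.7   22. ] [ 415.7 -357.3    0. ]
```

```bash
python3 - <<'E'
import cv2
a=cv2.imread('pics/top0.png')[115:220,390:520]
cv2.imwrite('pics/ct.png',cv2.resize(a,(780,630)[:2] if 0 else (740,598),interpolation=cv2.INTER_CUBIC))
E
```

```text
(no output)
```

View pics/ct.png

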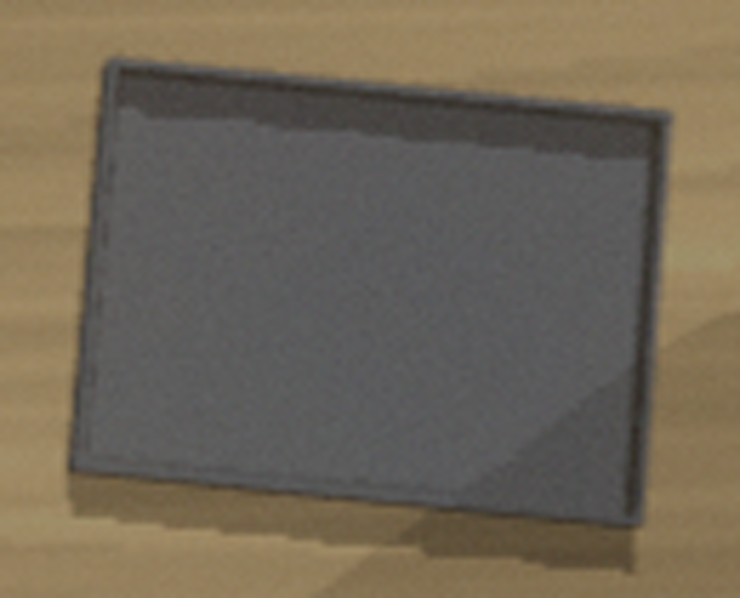

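arm_command:
  deltas:
    - {"translation": [6, 19, 0], "spin": 3, "jaw": 0}
    - {"translation": [24.4, 75.2, -4], "spin": 11.8, "jaw": 0}
    - {"translation": [24.4, 75.2, -4], "spin": 11.8, "jaw": 0}
    - {"translation": [24.4, 75.2, -4], "spin": 11.8, "jaw": 0}
    - {"translation": [24.4, 75.2, -4], "spin": 11.8, "jaw": 0}
    - {"translation": [24.4, 75.2, -4], "spin": 11.8, "jaw": 0}
    - {"translation": [24.4, 75.2, -4], "spin": 11.8, "jaw": 0}
    - {"translation": [24.4, 75.2, -4], "spin": 11.8, "jaw": 0}
    - {"translation": [24.4, 75.2, -4], "spin": 11.8, "jaw": 0}
    - {"translation": [24.4, 75.2, -4], "spin": 11.8, "jaw": 0}
    - {"translation": [24.4, 75.2, -4], "spin": 11.8, "jaw": 0}
    - {"translation": [24.4, 75.2, -4], "spin": 11.8, "jaw": 0}
    - {"translation": [24.4, 75.2, -4], "spin": 11.8, "jaw": 0}
    - {"translation": [24.4, 75.2, -4], "spin": 11.8, "jaw": 0}
    - {"translation": [24.4, 75.2, -4], "spin": 11.8, "jaw": 0}
    - {"translation": [24.4, 75.2, -4], "spin": 11.8, "jaw": 0}
    - {"translation": [24.4, 75.2, -4], "spin": 11.8, "jaw": 0}
    - {"translation": [24.4, 75.2, -4], "spin": 11.8, "jaw": 0}
    - {"translation": [24.4, 75.2, -4], "spin": 11.8, "jaw": 0}
    - {"translation": [24.4, 75.2, -4], "spin": 11.8, "jaw": 0}

```text
time: 1.77
tcp_pos: [0.5162, 0.1943, 0.3643]
ee_rot: [-0.0, 0.738, 0.675, 0.002]
contact_force: [-0.5, -0.3, -0.5]
width: 0.0855
```

```bash
python3 - <<'E'
from h import *
C=[onz('top',np.array(p)/(740/130)+[390,115],.022) for p in((108,62),(668,115),(640,522),(72,468))]
print(np.array(C).round(4));print(np.mean(C,0))
e=(C[0]-C[1]+C[3]-C[2]);print('yaw',np.degrees(np.arctan2(-e[0],e[1])),[np.linalg.norm(C[i]-C[(i+1)%4]) for i in range(4)])
s=state();print(s['time'],s['tcp_pos'],s['ee_rot'],s['joint_vel'].round(3))
cv2.imwrite('pics/w1.png',get_image('wrist'))
E
```

```text
[[ 0.6413 -0.1105  0.022 ]
 [ 0.6083 -0.3739  0.022 ]
 [ 0.4156 -0.35    0.022 ]
 [ 0.4477 -0.0859  0.022 ]]
[ 0.52820559 -0.23009199  0.022     ]
yaw -7.031562928034031 [np.float64(0.2654679478963799), np.float64(0.1941672245221104), np.float64(0.2660407618847444), np.float64(0.19513573279676677)]
1.7667 [0.51623318 0.19432404 0.36434318] [-3.37046765e-04  7.38217375e-01  6.74561042e-01  1.54752475e-03] [-0.073 -0.041  0.076 -0.037  0.023 -0.095]
```

View pics/w1.png

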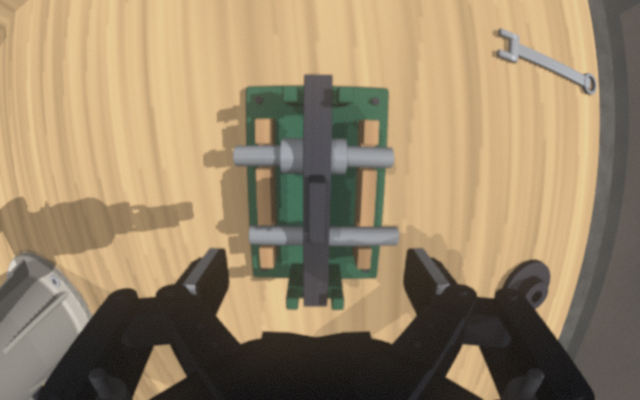

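```bash
python3 - <<'E'
from h import *
s0=state();im=get_image('wrist');cv2.imwrite('pics/w2.png',im)
print(s0['tcp_pos'],s0['joint_vel'].round(3))
c=im[60:320,230:410];cv2.imwrite('pics/w2c.png',cv2.resize(c,None,fx=2.3,fy=2.3,interpolation=cv2.INTER_CUBIC))
E
```

```text
[0.51520742 0.19184295 0.36406189] [-0.056 -0.03   0.055 -0.021  0.018 -0.035]
```

View pics/w2c.png

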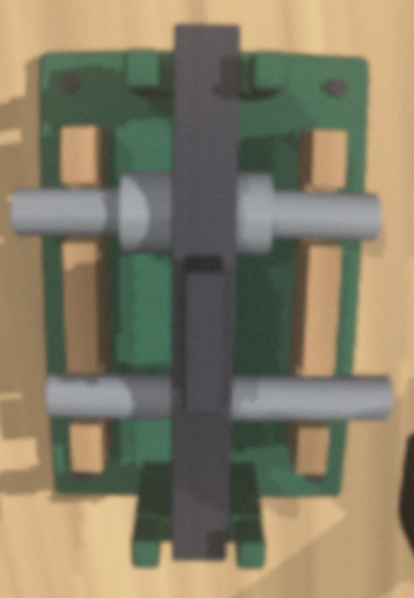

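```bash
python3 - <<'E'
from h import *
s=state();s['tcp_pos']=np.array([0.51520742,0.19184295,0.36406189])
print(state()['tcp_pos'])
P=lambda n,u,v,z:print(n,(wonz((230+u/2.3,60+v/2.3),z,s)*1000).round(1))
for p in((186,271),(222,271),(188,410),(219,410)):P('grip',*p,.108)
for p in((175,25),(239,25),(173,559),(225,559)):P('strip',*p,.073)
P('shaftL',11,212,.045);P('shaftR',381,216,.045)
P('colL',121,212,.045);P('colR',272,214,.045)
P('plL',48,397,.045);P('plR',391,398,.045)
E
```

```text
[0.51452837 0.1900645  0.36392657]
grip [513.2 214.4 108. ]
grip [524.8 213.4 108. ]
grip [509.3 166.2 108. ]
grip [519.9 165.3 108. ]
strip [516.4 298.1  73. ]
strip [539.2 296.2  73. ]
strip [494.2  81.2  73. ]
strip [516.8  79.1  73. ]
shaftL [440.9 233.6  45. ]
shaftR [593.7 218.1  45. ]
colL [486.9 228.6  45. ]
colR [548.1 222.2  45. ]
plL [445.  151.1  45. ]
plR [596.6 136.6  45. ]
```

arm_command:
  deltas:
    - {"translation": [0.2, 0, -3], "spin": -0.1, "jaw": 0}
    - {"translation": [0.2, 0, -6], "spin": -0.1, "jaw": 0}
    - {"translation": [0.2, 0, -8], "spin": -0.1, "jaw": 0}
    - {"translation": [0.2, 0, -9.5], "spin": -0.1, "jaw": 0}
    - {"translation": [0.2, 0, -10.5], "spin": -0.1, "jaw": 0}
    - {"translation": [0.2, 0, -11.1], "spin": -0.1, "jaw": 0.2}
    - {"translation": [0.2, 0, -11.3], "spin": -0.1, "jaw": 0.4}
    - {"translation": [0.2, 0, -11.3], "spin": -0.1, "jaw": 0.5}
    - {"translation": [0.2, 0, -11.3], "spin": -0.1, "jaw": 0.5}
    - {"translation": [0.2, 0, -11.3], "spin": -0.1, "jaw": 0.5}
    - {"translation": [0.2, 0, -11.3], "spin": -0.1, "jaw": 0.5}
    - {"translation": [0.2, 0, -11.3], "spin": -0.1, "jaw": 0.5}

```text
time: 2.87
tcp_pos: [0.5168, 0.1887, 0.2523]
ee_rot: [0.0, 0.742, 0.67, 0.0]
contact_force: [-0.9, -0.2, -0.7]
width: 0.0428
```

```bash
python3 - <<'E'
from h import *
s=state();im=get_image('wrist');cv2.imwrite('pics/w3.png',im);print(s['tcp_pos'],s['width'],s['contact_force'])
E
```

```text
[0.5167811  0.1887257  0.25227703] 0.04284930071561185 [-0.92512846 -0.15260473 -0.73222681]
```

View pics/w3.png

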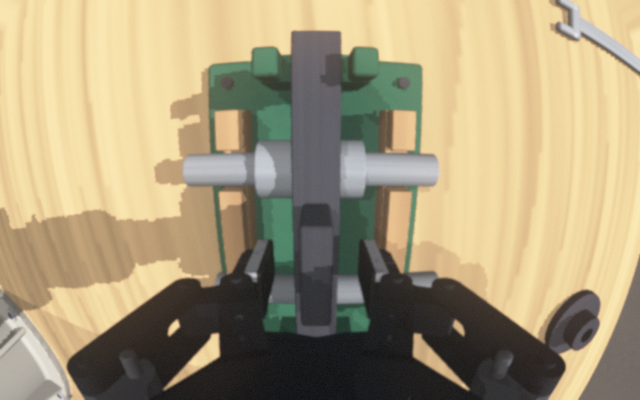

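The grip block (columns 301–331) sits midway between the pads (272 and 360). Next I close and lift gently.

arm_command:
  deltas:
    - {"translation": [0, 0, 0], "spin": 0, "jaw": 0.7}
    - {"translation": [0, 0, 0], "spin": 0, "jaw": 0.8}
    - {"translation": [0, 0, 0], "spin": 0, "jaw": 1}
    - {"translation": [0, 0, 0], "spin": 0, "jaw": 1}
    - {"translation": [0, 0, 0], "spin": 0, "jaw": 1}
    - {"translation": [0, 0, 0], "spin": 0, "jaw": 1}
    - {"translation": [0, 0, 0], "spin": 0, "jaw": 1}
    - {"translation": [0, 0, 0], "spin": 0, "jaw": 1}
    - {"translation": [0, 0, 0.5], "spin": 0, "jaw": 1}
    - {"translation": [0, 0, 1], "spin": 0, "jaw": 1}
    - {"translation": [0, 0, 1.5], "spin": 0, "jaw": 1}
    - {"translation": [0, 0, 2], "spin": 0, "jaw": 1}
    - {"translation": [0, 0, 2], "spin": 0, "jaw": 1}

```text
time: 4.0
tcp_pos: [0.5169, 0.1887, 0.2727]
ee_rot: [0.0, 0.742, 0.67, 0.001]
contact_force: [0.5, 0.1, -5.4]
width: 0.013
```

```bash
python3 - <<'E'
from h import *
s=state();im=get_image('wrist');cv2.imwrite('pics/w4.png',im);print(s['tcp_pos'],s['width'],s['contact_force'],s['moment'])
E
```

```text
[0.51688481 0.18871385 0.27268117] 0.012959137622313818 [ 0.50492901  0.14849987 -5.37634318] [0.00997308 0.01427831 0.01364472]
```

View pics/w4.png

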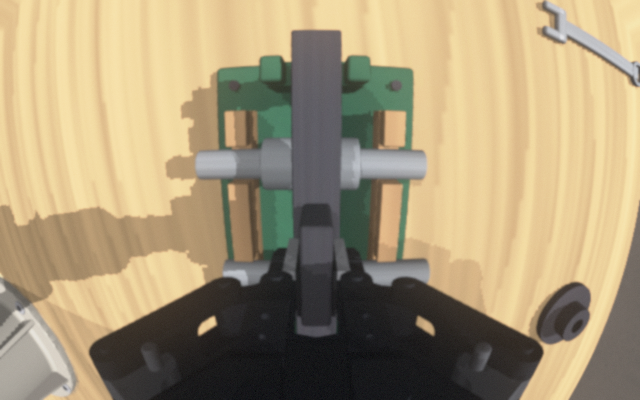

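arm_command:
  deltas:
    - {"translation": [0, 0, 1], "spin": 0, "jaw": 1}
    - {"translation": [0, 0, 2.5], "spin": 0, "jaw": 1}
    - {"translation": [0, 0, 4], "spin": 0, "jaw": 1}
    - {"translation": [0, 0, 6], "spin": 0, "jaw": 1}
    - {"translation": [0, 0, 7.5], "spin": 0, "jaw": 1}
    - {"translation": [0, -1, 8.5], "spin": 0, "jaw": 1}
    - {"translation": [-0.2, -3, 8.5], "spin": 0, "jaw": 1}
    - {"translation": [-0.4, -6, 8.5], "spin": 0, "jaw": 1}
    - {"translation": [-0.6, -9, 8.5], "spin": 0, "jaw": 1}
    - {"translation": [-0.8, -12, 8.5], "spin": -0.1, "jaw": 1}
    - {"translation": [-1, -15, 8.5], "spin": -0.1, "jaw": 1}
    - {"translation": [-1.2, -18, 8.5], "spin": -0.1, "jaw": 1}
    - {"translation": [-1.4, -21, 8.5], "spin": -0.2, "jaw": 1}
    - {"translation": [-1.6, -24, 8.5], "spin": -0.2, "jaw": 1}
    - {"translation": [-1.8, -27, 8.5], "spin": -0.2, "jaw": 1}
    - {"translation": [-2, -30, 8.5], "spin": -0.2, "jaw": 1}
    - {"translation": [-2.2, -33, 8.5], "spin": -0.2, "jaw": 1}
    - {"translation": [-2.5, -36, 8.5], "spin": -0.2, "jaw": 1}
    - {"translation": [-2.7, -39, 8.5], "spin": -0.2, "jaw": 1}
    - {"translation": [-2.8, -41.4, 8.5], "spin": -0.2, "jaw": 1}

```text
time: 5.72
tcp_pos: [0.4876, -0.2277, 0.3568]
ee_rot: [-0.0, 0.748, 0.663, -0.0]
contact_force: [-0.5, 0.5, -5.2]
width: 0.0132
```

arm_command:
  deltas:
    - {"translation": [0, 0, 0], "spin": 0, "jaw": 1}
    - {"translation": [0, 0, 0], "spin": 0, "jaw": 1}
    - {"translation": [0, 0, 0], "spin": 0, "jaw": 1}
    - {"translation": [0, 0, 0], "spin": 0, "jaw": 1}
    - {"translation": [0, 0, 0], "spin": 0, "jaw": 1}
    - {"translation": [0, 0, 0], "spin": 0, "jaw": 1}

```text
time: 6.22
tcp_pos: [0.4887, -0.2246, 0.3567]
ee_rot: [-0.0, 0.748, 0.664, -0.0]
contact_force: [-0.8, 0.2, -4.6]
width: 0.0132
```

```bash
python3 - <<'E'
from h import *
s=state();im=get_image('wrist');cv2.imwrite('pics/w5.png',im);print(s['tcp_pos'],s['ee_rot'],s['width'],s['contact_force'],s['moment'])
cv2.imwrite('pics/s5.png',get_image('scene'))
E
```

```text
[ 0.48868546 -0.22457948  0.35669788] [-1.04030509e-04  7.47635213e-01  6.64109612e-01 -1.85188623e-05] 0.013163243163029106 [-0.78557033  0.23058396 -4.56532398] [-0.01492208 -0.04002403 -0.03332751]
```

View pics/w5.png

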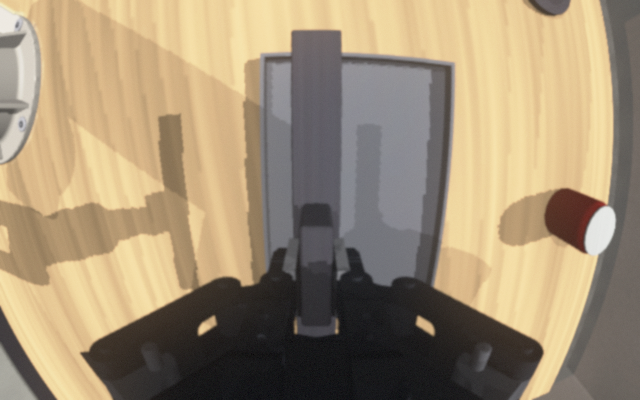

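View pics/s5.png

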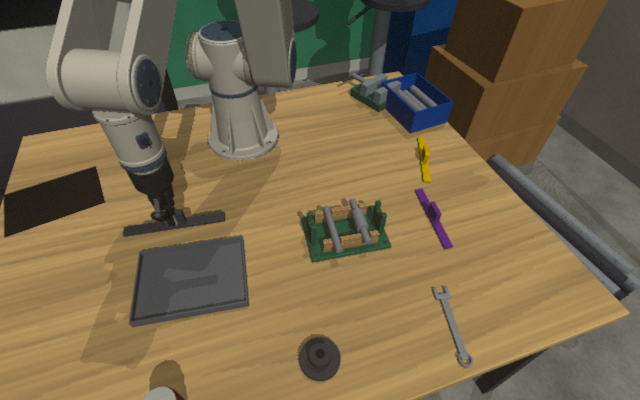

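```bash
python3 - <<'E'
from h import *
s=state()
a=wonz((262,55),.022,s);b=wonz((455,64),.022,s);print(a,b,np.linalg.norm(a-b),np.degrees(np.arctan2(b[1]-a[1],b[0]-a[0])))
y=np.radians(-7);Ry=np.array([[np.cos(y),-np.sin(y)],[np.sin(y),np.cos(y)]])
m=(a+b)[:2]/2;print('centre',m-Ry@[0,.134]); print('bar end',wonz((316,32),s['tcp_pos'][2]-.1873+.008,s), s['tcp_pos'][:2]+Ry@[0,.11])
print('bar in tray',Ry.T@(s['tcp_pos'][:2]-[.5282,-.2301]))
E
```

```text
[ 0.45201648 -0.08961944  0.022     ] [ 0.64647377 -0.11345736  0.022     ] 0.19591295657894303 -6.9888448563584324
centre [ 0.53291463 -0.23453959]
bar end [ 0.50155286 -0.11612249  0.17743195] [ 0.50211901 -0.11559828]
bar in tray [-0.03984083  0.00046977]
```

arm_command:
  deltas:
    - {"translation": [0.1, -0.2, -1], "spin": 0, "jaw": 1}
    - {"translation": [0.2, -0.5, -3], "spin": 0, "jaw": 1}
    - {"translation": [0.2, -0.6, -5], "spin": 0, "jaw": 1}
    - {"translation": [0.2, -0.6, -7], "spin": 0, "jaw": 1}
    - {"translation": [0.2, -0.6, -9], "spin": 0, "jaw": 1}
    - {"translation": [0.2, -0.6, -11], "spin": 0, "jaw": 1}
    - {"translation": [0.2, -0.6, -13], "spin": 0, "jaw": 1}
    - {"translation": [0.2, -0.6, -14], "spin": 0, "jaw": 1}
    - {"translation": [0.2, -0.6, -15], "spin": 0, "jaw": 1}
    - {"translation": [0.2, -0.6, -15.5], "spin": 0, "jaw": 1}
    - {"translation": [0.2, -0.6, -15.8], "spin": 0, "jaw": 1}
    - {"translation": [0.2, -0.6, -16], "spin": 0, "jaw": 1}
    - {"translation": [0.2, -0.6, -16.2], "spin": 0, "jaw": 1}
    - {"translation": [0.2, -0.6, -16.3], "spin": 0, "jaw": 1}
    - {"translation": [0.2, -0.6, -16.4], "spin": 0, "jaw": 1}
    - {"translation": [0.2, -0.6, -16.4], "spin": 0, "jaw": 1}
    - {"translation": [0.2, -0.6, -16.5], "spin": 0, "jaw": 1}
    - {"translation": [0.2, -0.6, -16.5], "spin": 0, "jaw": 1}

```text
time: 7.82
tcp_pos: [0.4906, -0.2314, 0.1918]
ee_rot: [0.0, 0.748, 0.664, 0.0]
contact_force: [0.1, -0.3, -5.2]
width: 0.0133
```

Still carrying the weight (−5.2 N), so I creep down a little further.

arm_command:
  deltas:
    - {"translation": [0, 0, -0.05], "spin": 0, "jaw": 1}
    - {"translation": [0, 0, -0.1], "spin": 0, "jaw": 1}
    - {"translation": [0, 0, -0.1], "spin": 0, "jaw": 1}
    - {"translation": [0, 0, -0.1], "spin": 0, "jaw": 1}

```text
time: 8.15
tcp_pos: [0.4907, -0.2314, 0.1909]
ee_rot: [0.0, 0.748, 0.664, 0.0]
contact_force: [-0.7, 0.5, -1.0]
width: 0.0128
```

arm_command:
  deltas:
    - {"translation": [0, 0, 0], "spin": 0, "jaw": 0.8}
    - {"translation": [0, 0, 0], "spin": 0, "jaw": 0.65}
    - {"translation": [0, 0, 0], "spin": 0, "jaw": 0.55}
    - {"translation": [0, 0, 0], "spin": 0, "jaw": 0.55}
    - {"translation": [0, 0, 0], "spin": 0, "jaw": 0.55}
    - {"translation": [0, 0, 0], "spin": 0, "jaw": 0.55}
    - {"translation": [0, 0, 0.5], "spin": 0, "jaw": 0.55}
    - {"translation": [0, 0, 1.5], "spin": 0, "jaw": 0.55}
    - {"translation": [0, 0, 3], "spin": 0, "jaw": 0.55}
    - {"translation": [0, 0, 5], "spin": 0, "jaw": 0.5}
    - {"translation": [0, 0, 8], "spin": 0, "jaw": 0.45}
    - {"translation": [0, 0, 12], "spin": 0, "jaw": 0.4}
    - {"translation": [0, 0, 16], "spin": 0, "jaw": 0.4}
    - {"translation": [0, 0, 17], "spin": 0, "jaw": 0.4}
    - {"translation": [0, 0, 17], "spin": 0, "jaw": 0.4}

```text
time: 9.4
tcp_pos: [0.4916, -0.2318, 0.3654]
ee_rot: [0.004, 0.748, 0.664, 0.002]
contact_force: [-0.2, 0.5, -0.2]
width: 0.0509
```

```bash
python3 - <<'E'
from h import *
s=state();im=get_image('wrist');cv2.imwrite('pics/w6.png',im);print(s['tcp_pos'],s['ee_rot'],s['width'],s['contact_force'],s['joint_pos'])
E
```

```text
[ 0.49159087 -0.23184074  0.36539754] [0.00360019 0.74803947 0.66364269 0.0015368 ] 0.05092528327221429 [-0.16242966  0.50834577 -0.17810256] [-4.43445527e-01  2.68086734e-01  1.84984155e+00  1.64411998e-05
  1.01583542e+00 -3.24027193e-01]
```

View pics/w6.png

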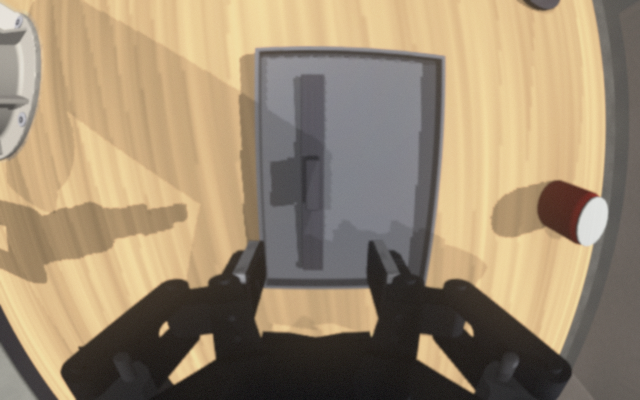

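Bar lies flat in the tray at (312,170), grip up. Now to the collared shaft.

arm_command:
  deltas:
    - {"translation": [0.2, 3, 0], "spin": 1, "jaw": 0.4}
    - {"translation": [0.4, 6, 0], "spin": 2, "jaw": 0.4}
    - {"translation": [0.6, 10, 0], "spin": 3, "jaw": 0.4}
    - {"translation": [0.8, 14, 0], "spin": 4.2, "jaw": 0.4}
    - {"translation": [1, 18, 0], "spin": 5.4, "jaw": 0.4}
    - {"translation": [1.2, 22, 0], "spin": 6.6, "jaw": 0.4}
    - {"translation": [1.5, 26, 0], "spin": 7.8, "jaw": 0.4}
    - {"translation": [1.8, 30, 0], "spin": 9, "jaw": 0.4}
    - {"translation": [2, 34, 0], "spin": 10.2, "jaw": 0.4}
    - {"translation": [2.2, 38, 0], "spin": 11.4, "jaw": 0.4}
    - {"translation": [2.5, 41, 0], "spin": 12.6, "jaw": 0.4}
    - {"translation": [2.7, 44, 0], "spin": 13.8, "jaw": 0.4}
    - {"translation": [2.7, 45.7, 0], "spin": 15, "jaw": 0.4}
    - {"translation": [2.7, 45.7, 0], "spin": 16.4, "jaw": 0.4}
    - {"translation": [2.7, 45.7, 0], "spin": 17.5, "jaw": 0.4}
    - {"translation": [2.7, 45.7, 0], "spin": 18.2, "jaw": 0.4}
    - {"translation": [2.7, 45.7, 0], "spin": 18.2, "jaw": 0.4}
    - {"translation": [2.7, 45.7, 0], "spin": 18.2, "jaw": 0.4}
    - {"translation": [2.7, 45.7, 0], "spin": 18.2, "jaw": 0.4}
    - {"translation": [2.7, 45.7, 0], "spin": 18.2, "jaw": 0.4}

```text
time: 11.12
tcp_pos: [0.5175, 0.2254, 0.3602]
ee_rot: [-0.0, 0.052, 0.999, -0.0]
contact_force: [0.3, 0.3, 0.2]
width: 0.0511
```

arm_command:
  deltas:
    - {"translation": [0, 0, 0], "spin": 0, "jaw": 0.4}
    - {"translation": [0, 0, 0], "spin": 0, "jaw": 0.4}
    - {"translation": [0, 0, 0], "spin": 0, "jaw": 0.4}
    - {"translation": [0, 0, 0], "spin": 0, "jaw": 0.4}

```text
time: 11.45
tcp_pos: [0.5176, 0.2255, 0.3608]
ee_rot: [0.0, 0.051, 0.999, 0.0]
contact_force: [0.3, 0.6, -0.3]
width: 0.0512
```

```bash
python3 - <<'E'
from h import *
s=state();im=get_image('wrist');cv2.imwrite('pics/w7.png',im);print(s['tcp_pos'],s['ee_rot'],s['width'],s['contact_force'],s['joint_vel'].round(3))
q=s['ee_rot'];print(np.degrees(2*np.arctan2(q[2],q[1]))-90)
E
```

```text
[0.51763289 0.22554331 0.36075477] [6.82853552e-05 5.11579354e-02 9.98690573e-01 3.30430768e-05] 0.05115322749275977 [ 0.3108332   0.64872128 -0.30594153] [ 0.001 -0.    -0.001 -0.     0.001 -0.002]
84.13517233113788
```

View pics/w7.png

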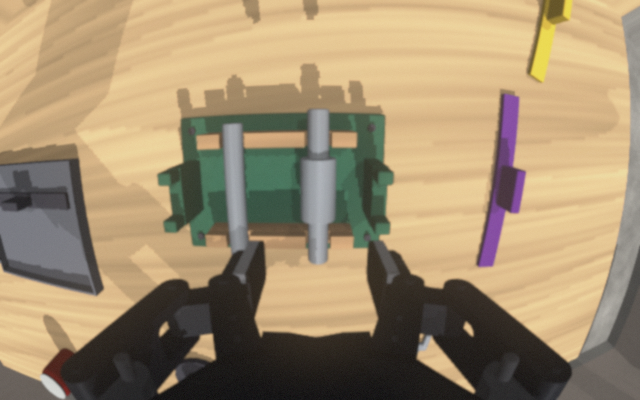

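```bash
python3 - <<'E'
from h import *
s=state()
for p in((318,111),(318,262),(318.5,156),(318.5,223),(234,125),(238,248)):print(p,(wonz(p,.045,s)*1000).round(1))
print(wpix(s['tcp_pos']-[0,0,.3158],s))
E
```

```text
(318, 111) [445.  234.4  45. ]
(318, 262) [594.2 219.5  45. ]
(318.5, 156) [486.5 230.7  45. ]
(318.5, 223) [551.7 224.2  45. ]
(234, 125) [448.3 155.5  45. ]
(238, 248) [571.2 139.   45. ]
[316.38030552 189.0555388 ]
```

arm_command:
  deltas:
    - {"translation": [0.1, 0.15, -2], "spin": 0, "jaw": 0.4}
    - {"translation": [0.1, 0.15, -5], "spin": 0, "jaw": 0.4}
    - {"translation": [0.1, 0.15, -8], "spin": 0, "jaw": 0.4}
    - {"translation": [0.1, 0.15, -10], "spin": 0, "jaw": 0.4}
    - {"translation": [0.1, 0.15, -11], "spin": 0, "jaw": 0.4}
    - {"translation": [0.1, 0.15, -12], "spin": 0, "jaw": 0.4}
    - {"translation": [0.1, 0.15, -12], "spin": 0, "jaw": 0.4}
    - {"translation": [0.1, 0.15, -12], "spin": 0, "jaw": 0.4}

```text
time: 12.17
tcp_pos: [0.5189, 0.2273, 0.2411]
ee_rot: [0.0, 0.051, 0.999, 0.0]
contact_force: [-0.7, 0.5, 0.5]
width: 0.0511
```

```bash
python3 - <<'E'
from h import *
s=state();im=get_image('wrist');cv2.imwrite('pics/w8.png',im);print(s['tcp_pos'],s['contact_force'])
E
```

```text
[0.51894166 0.22726149 0.24109955] [-0.7107225   0.48244029  0.45716307]
```

View pics/w8.png

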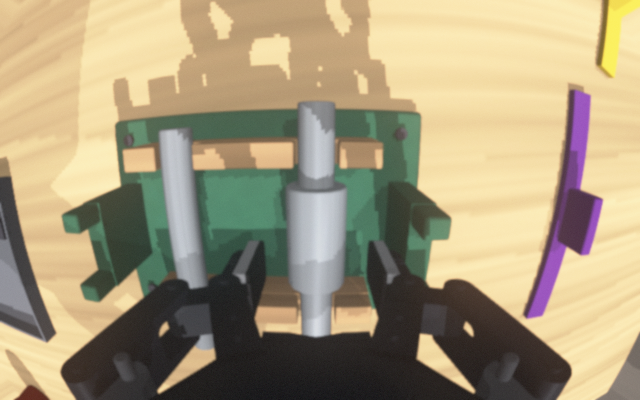

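arm_command:
  deltas:
    - {"translation": [0, 0, -1], "spin": 0, "jaw": 0.4}
    - {"translation": [0, 0, -2], "spin": 0, "jaw": 0.4}
    - {"translation": [0, 0, -2.7], "spin": 0, "jaw": 0.4}
    - {"translation": [0, 0, -3.3], "spin": 0, "jaw": 0.4}
    - {"translation": [0, 0, -3.8], "spin": 0, "jaw": 0.4}
    - {"translation": [0, 0, -4.1], "spin": 0, "jaw": 0.4}
    - {"translation": [0, 0, -4.1], "spin": 0, "jaw": 0.4}
    - {"translation": [0, 0, -4.1], "spin": 0, "jaw": 0.4}

```text
time: 12.88
tcp_pos: [0.5186, 0.2271, 0.1995]
ee_rot: [-0.0, 0.051, 0.999, -0.0]
contact_force: [0.4, 0.6, 0.1]
width: 0.0514
```

arm_command:
  deltas:
    - {"translation": [0, 0, 0], "spin": 0, "jaw": 0.5}
    - {"translation": [0, 0, 0], "spin": 0, "jaw": 0.55}
    - {"translation": [0, 0, 0], "spin": 0, "jaw": 0.65}
    - {"translation": [0, 0, 0], "spin": 0, "jaw": 0.8}
    - {"translation": [0, 0, 0], "spin": 0, "jaw": 1}
    - {"translation": [0, 0, 0], "spin": 0, "jaw": 1}
    - {"translation": [0, 0, 0], "spin": 0, "jaw": 1}
    - {"translation": [0, 0, 0], "spin": 0, "jaw": 1}
    - {"translation": [0, 0, 0], "spin": 0, "jaw": 1}

```text
time: 13.63
tcp_pos: [0.5188, 0.2272, 0.2003]
ee_rot: [0.0, 0.051, 0.999, 0.0]
contact_force: [-2.2, -0.2, 6.3]
width: 0.0324
```

```bash
python3 - <<'E'
from h import *
s=state();im=get_image('wrist');cv2.imwrite('pics/w9.png',im);print(s['tcp_pos'],s['contact_force'],s['width'])
E
```

```text
[0.51877522 0.22721419 0.20026235] [-2.15148656 -0.20588896  6.2810354 ] 0.0324404346504187
```

View pics/w9.png

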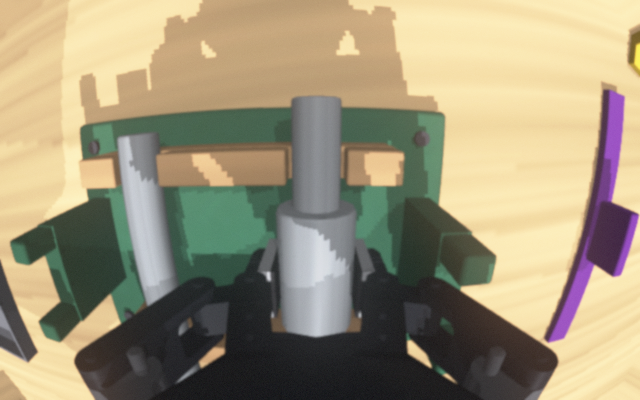

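arm_command:
  deltas:
    - {"translation": [0, 0, 0.4], "spin": 0, "jaw": 1}
    - {"translation": [0, 0, 0.8], "spin": 0, "jaw": 1}
    - {"translation": [0, 0, 1.3], "spin": 0, "jaw": 1}
    - {"translation": [0, 0, 1.8], "spin": 0, "jaw": 1}
    - {"translation": [0, 0, 2.4], "spin": 0, "jaw": 1}
    - {"translation": [0, 0, 3], "spin": 0, "jaw": 1}
    - {"translation": [0, 0, 3], "spin": 0, "jaw": 1}
    - {"translation": [0, 0, 3], "spin": 0, "jaw": 1}

```text
time: 14.35
tcp_pos: [0.5188, 0.2272, 0.2302]
ee_rot: [0.0, 0.051, 0.999, 0.0]
contact_force: [0.4, 1.0, -6.1]
width: 0.0327
```

```bash
python3 - <<'E'
from h import *
s=state();im=get_image('wrist');cv2.imwrite('pics/w10.png',im);print(s['tcp_pos'],s['contact_force'],s['moment'],s['width'])
E
```

```text
[0.51877838 0.22720661 0.23024913] [ 0.4274774   0.96474401 -6.06487916] [-0.00367734 -0.02935911 -0.00101484] 0.03267911582231442
```

View pics/w10.png

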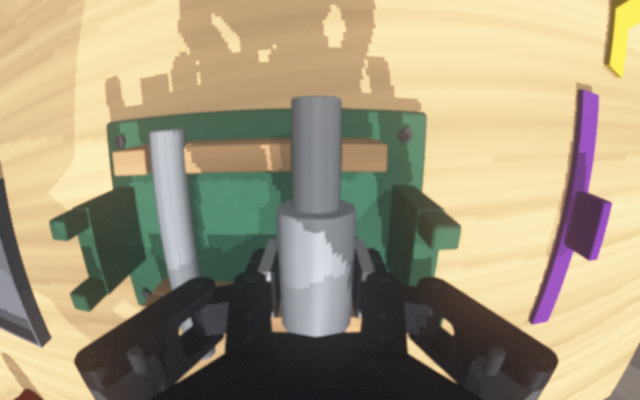

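arm_command:
  deltas:
    - {"translation": [0, 0, 1], "spin": 0, "jaw": 1}
    - {"translation": [0, 0, 3], "spin": 0, "jaw": 1}
    - {"translation": [0, 0, 5.5], "spin": 0, "jaw": 1}
    - {"translation": [0, 0, 8], "spin": 0, "jaw": 1}
    - {"translation": [0, -0.5, 10], "spin": 0, "jaw": 1}
    - {"translation": [0.2, -2, 12], "spin": -0.5, "jaw": 1}
    - {"translation": [0.5, -4.5, 13], "spin": -1.5, "jaw": 1}
    - {"translation": [0.8, -7.5, 13], "spin": -2.5, "jaw": 1}
    - {"translation": [1.1, -10.5, 13], "spin": -3.5, "jaw": 1}
    - {"translation": [1.5, -13.5, 13], "spin": -4.5, "jaw": 1}
    - {"translation": [1.9, -16.5, 13], "spin": -5.5, "jaw": 1}
    - {"translation": [2.3, -19.5, 13], "spin": -6.5, "jaw": 1}
    - {"translation": [2.7, -22.5, 13], "spin": -7.5, "jaw": 1}
    - {"translation": [3.1, -25.5, 13], "spin": -8.5, "jaw": 1}
    - {"translation": [3.5, -28.5, 13], "spin": -9.5, "jaw": 1}
    - {"translation": [3.9, -31.5, 13], "spin": -10.5, "jaw": 1}
    - {"translation": [4.3, -34.5, 13], "spin": -11.5, "jaw": 1}
    - {"translation": [4.7, -37.5, 13], "spin": -12.5, "jaw": 1}
    - {"translation": [5, -40.5, 13], "spin": -13.5, "jaw": 1}
    - {"translation": [5.3, -43, 13], "spin": -14.5, "jaw": 1}

```text
time: 16.07
tcp_pos: [0.5713, -0.2049, 0.36]
ee_rot: [-0.0, 0.634, 0.774, -0.0]
contact_force: [1.0, -0.1, -5.2]
width: 0.0324
```

arm_command:
  deltas:
    - {"translation": [0.2, -1.5, 0], "spin": -1, "jaw": 1}
    - {"translation": [0.3, -2.7, 0], "spin": -2, "jaw": 1}
    - {"translation": [0.4, -3.4, 0], "spin": -3, "jaw": 1}
    - {"translation": [0.4, -3.5, 0], "spin": -3.7, "jaw": 1}
    - {"translation": [0.4, -3.5, 0], "spin": -3.7, "jaw": 1}
    - {"translation": [0.4, -3.5, 0], "spin": -3.7, "jaw": 1}
    - {"translation": [0.4, -3.5, 0], "spin": -3.7, "jaw": 1}
    - {"translation": [0.4, -3.5, 0], "spin": -3.7, "jaw": 1}

```text
time: 16.73
tcp_pos: [0.5756, -0.2375, 0.3598]
ee_rot: [-0.0, 0.747, 0.664, -0.0]
contact_force: [-0.3, 0.1, -4.6]
width: 0.0322
```

```bash
python3 - <<'E'
from h import *
s=state();im=get_image('wrist');cv2.imwrite('pics/w11.png',im);print(s['tcp_pos'],s['contact_force'],s['moment'],s['width'])
q=s['ee_rot'];print(np.degrees(2*np.arctan2(q[2],q[1]))-90)
E
```

```text
[ 0.57555288 -0.23745925  0.35977729] [-0.33972162  0.08849018 -4.58062868] [ 0.00627491 -0.01621999  0.04446389] 0.03220442857500731
-6.73036103280937
```

View pics/w11.png

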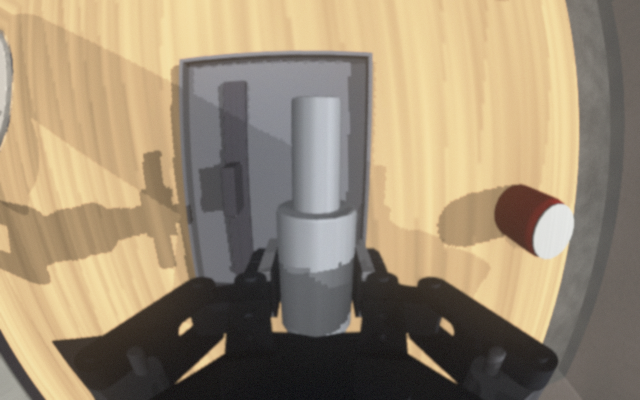

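arm_command:
  deltas:
    - {"translation": [0, 0, -1], "spin": 0, "jaw": 1}
    - {"translation": [0, 0, -3], "spin": 0, "jaw": 1}
    - {"translation": [0, 0, -5], "spin": 0, "jaw": 1}
    - {"translation": [0, 0, -7], "spin": 0, "jaw": 1}
    - {"translation": [0, 0, -9], "spin": 0, "jaw": 1}
    - {"translation": [0, 0, -11], "spin": 0, "jaw": 1}
    - {"translation": [0, 0, -13], "spin": 0, "jaw": 1}
    - {"translation": [0, 0, -14.5], "spin": 0, "jaw": 1}
    - {"translation": [0, 0, -15.5], "spin": 0, "jaw": 1}
    - {"translation": [0, 0, -16.3], "spin": 0, "jaw": 1}
    - {"translation": [0, 0, -17], "spin": 0, "jaw": 1}
    - {"translation": [0, 0, -17.5], "spin": 0, "jaw": 1}
    - {"translation": [0, 0, -17.8], "spin": 0, "jaw": 1}
    - {"translation": [0, 0, -18], "spin": 0, "jaw": 1}
    - {"translation": [0, 0, -18], "spin": 0, "jaw": 1}
    - {"translation": [0, 0, -18], "spin": 0, "jaw": 1}

```text
time: 18.12
tcp_pos: [0.5758, -0.238, 0.1801]
ee_rot: [0.0, 0.748, 0.664, 0.0]
contact_force: [1.0, -0.2, -5.9]
width: 0.032
```

arm_command:
  deltas:
    - {"translation": [0, 0, -0.1], "spin": 0, "jaw": 1}
    - {"translation": [0, 0, -0.2], "spin": 0, "jaw": 1}
    - {"translation": [0, 0, -0.2], "spin": 0, "jaw": 1}
    - {"translation": [0, 0, -0.2], "spin": 0, "jaw": 1}

```text
time: 18.45
tcp_pos: [0.5756, -0.2379, 0.1778]
ee_rot: [0.0, 0.748, 0.664, 0.0]
contact_force: [-0.0, -0.6, -5.4]
width: 0.0323
```

arm_command:
  deltas:
    - {"translation": [0, 0, -0.1], "spin": 0, "jaw": 1}
    - {"translation": [0, 0, -0.1], "spin": 0, "jaw": 1}
    - {"translation": [0, 0, -0.1], "spin": 0, "jaw": 1}

```text
time: 18.7
tcp_pos: [0.5757, -0.2379, 0.177]
ee_rot: [0.0, 0.748, 0.664, 0.0]
contact_force: [-0.6, -0.3, -0.6]
width: 0.0326
```

arm_command:
  deltas:
    - {"translation": [0, 0, -0.05], "spin": 0, "jaw": 1}
    - {"translation": [0, 0, -0.1], "spin": 0, "jaw": 1}
    - {"translation": [0, 0, -0.1], "spin": 0, "jaw": 1}

```text
time: 18.95
tcp_pos: [0.5758, -0.2379, 0.1769]
ee_rot: [0.0, 0.748, 0.664, 0.0]
contact_force: [-4.7, 2.7, 10.7]
width: 0.0321
```

arm_command:
  deltas:
    - {"translation": [0, 0, 0.1], "spin": 0, "jaw": 1}
    - {"translation": [0, 0, 0.1], "spin": 0, "jaw": 0.62}
    - {"translation": [0, 0, 0.1], "spin": 0, "jaw": 0.58}
    - {"translation": [0, 0, 0.1], "spin": 0, "jaw": 0.54}
    - {"translation": [0, 0, 0.1], "spin": 0, "jaw": 0.5}
    - {"translation": [0, 0, 0.1], "spin": 0, "jaw": 0.5}
    - {"translation": [0, 0, 0.1], "spin": 0, "jaw": 0.5}
    - {"translation": [0, 0, 0.1], "spin": 0, "jaw": 0.5}

```text
time: 19.62
tcp_pos: [0.5757, -0.2379, 0.1767]
ee_rot: [0.0, 0.748, 0.664, 0.0]
contact_force: [0.2, 0.5, -0.7]
width: 0.0425
```

```bash
python3 - <<'E'
from h import *
s=state();im=get_image('wrist');cv2.imwrite('pics/w12.png',im);print(s['tcp_pos'],s['contact_force'],s['width'])
E
```

```text
[ 0.57567839 -0.23791818  0.17670019] [ 0.22734932  0.47814605 -0.70487073] 0.04250479020705551
```

View pics/w12.png

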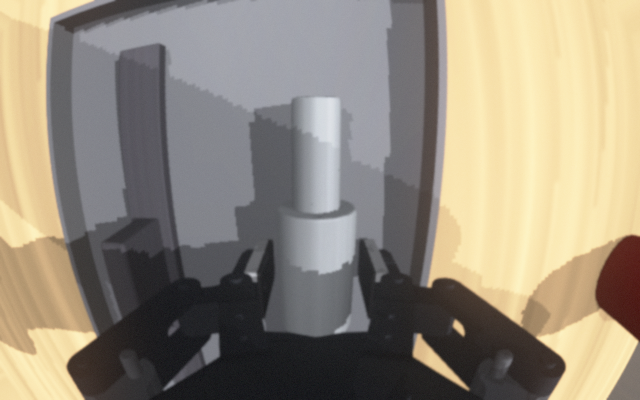

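The shaft rests on the floor with clear gaps on both sides. I raise straight up.

arm_command:
  deltas:
    - {"translation": [0, 0, 0.5], "spin": 0, "jaw": 0.5}
    - {"translation": [0, 0, 1], "spin": 0, "jaw": 0.5}
    - {"translation": [0, 0, 2], "spin": 0, "jaw": 0.5}
    - {"translation": [0, 0, 3.5], "spin": 0, "jaw": 0.5}
    - {"translation": [0, 0, 5.5], "spin": 0, "jaw": 0.5}
    - {"translation": [0, 0, 8], "spin": 0, "jaw": 0.5}
    - {"translation": [0, 0, 11], "spin": 0, "jaw": 0.5}
    - {"translation": [0, 0, 15], "spin": 0, "jaw": 0.5}
    - {"translation": [0, 0, 19], "spin": 0, "jaw": 0.5}
    - {"translation": [0, 0, 20], "spin": 0, "jaw": 0.5}
    - {"translation": [0, 0, 20], "spin": 0, "jaw": 0.5}
    - {"translation": [0, 0, 20], "spin": 0, "jaw": 0.5}
    - {"translation": [0, 0, 20], "spin": 0, "jaw": 0.5}
    - {"translation": [0, 0, 20], "spin": 0, "jaw": 0.5}

```text
time: 20.83
tcp_pos: [0.575, -0.2377, 0.375]
ee_rot: [-0.001, 0.748, 0.664, -0.001]
contact_force: [-0.4, -0.7, 0.3]
width: 0.0427
```

```bash
python3 - <<'E'
from h import *
s=state();im=get_image('wrist');cv2.imwrite('pics/w13.png',im);print(s['time'],s['tcp_pos'],s['contact_force'],s['width'])
cv2.imwrite('pics/s13.png',get_image('scene'))
E
```

```text
20.8333 [ 0.57503655 -0.23766624  0.374958  ] [-0.37944804 -0.74441908  0.32408643] 0.04269050756969857
```

View pics/w13.png

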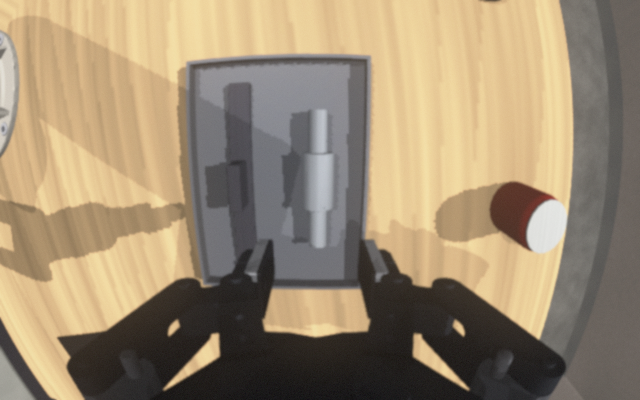

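View pics/s13.png

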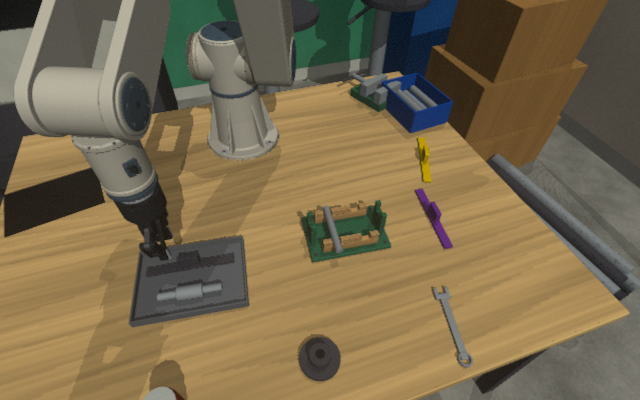

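arm_command:
  deltas:
    - {"translation": [0, 0, 0], "spin": 0, "jaw": 0.5}
    - {"translation": [0, 0, 0], "spin": 0, "jaw": 0.5}
    - {"translation": [0, 0, 0], "spin": 0, "jaw": 0.5}
    - {"translation": [0, 0, 0], "spin": 0, "jaw": 0.5}
    - {"translation": [0, 0, 0], "spin": 0, "jaw": 0.5}
    - {"translation": [0, 0, 0], "spin": 0, "jaw": 0.5}

```text
time: 21.43
tcp_pos: [0.5756, -0.2379, 0.3767]
ee_rot: [0.0, 0.748, 0.664, 0.0]
contact_force: [0.3, 0.5, -0.6]
width: 0.0427
```

```bash
python3 - <<'E'
from h import *
im=get_image('scene');p=cv2.imread('pics/s13.png')
d=cv2.absdiff(im,p)[235:325,130:252].max(2);print('tray diff',d.max(),(d>40).sum())
o=cv2.imread('pics/s5.png');d=cv2.absdiff(im,o)[205:250,322:342].max(2);print('plain diff',(d>40).sum())
sign_off()
E
```

```text
tray diff 48 3
plain diff 0
the job is handed in; nothing more can be done
```

I lifted the bar out of its brackets and laid it flat in the tray, grip up, about 40 mm to the robot's side of the tray's centre. I then gripped the collared shaft by its collar, turned it a quarter turn and set it down on the tray floor beside the bar, clear of it. The job was handed in at about 21.5 s of the 66 s allowed.

**Set-downs:** for both parts I lowered the arm until the force reading showed they were resting on the floor, and only then opened the jaws. Neither part was dropped.

**Last checks:**
- **Parts at rest:** two scene pictures about 0.6 s apart showed no real movement in the tray. Three pixels passed the difference threshold, which is noise level.
- **Plain shaft:** it showed no change against the picture taken while the bar was being carried.
- **Arm:** the gripper was held about 20 cm above the tray, touching nothing.

**Disagreement:** two views of the tray's centre differed by about 6 mm, so I aimed between them. Both parts have more room than that inside the limits. No check failed.

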